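Push a board up into a drilling jig and seat it against both stops

TASK

Slide the pine board off the bench, up the ramp and onto the drilling jig's raised bed, with its long edge across the ramp; it is too wide to grip, so push it. Press it firmly but gently first against the end stop at the far end of the bed and then sideways against the side fence, without ramming either, and leave it lying flat and snug against both. Leave the other things on the bench where they are.

Things in the scene. Friction and masses are not known exactly. Their poses are not given: they have to be found in the camera images.
- pine_board: pale pine board lying flat, 85x125 mm, 19 mm thick, loose, 0.1 to 0.25 kg. Origin: centre of its underside; y axis along the 125 mm length, x along the 85 mm width, z up. It starts on the bench before the ramp's foot with its length within 20 degrees of across the ramp (y axis about along the jig's -x), and must end across the ramp too.
- drill_jig: fixed plywood drilling jig: ramp up to a grey raised bed. Origin: on the bench under the crest, where ramp meets bed. y axis points up the ramp to the end stop, x away from the robot to the side fence. Ramp: x = -58 to +60 mm, rising straight from the bench at y = -110 mm to 30 mm high at y = 0. Bed: 30 mm high, x = -58 to +85 mm, y = 0 to 152 mm
- bed_crest (a point): point on the crest at the bed's surface (30 mm above the jig's origin), axes as the jig's. The bed is narrow: the seated board overhangs its edge on the robot's side (-x) by 17 to 31 mm, where it can be pushed from the side. Past the crest the board may stay tilted on the pushing fingers until they ease off
- end_stop: fixed aluminium angle bar on the bed, 80 mm long, upright 15 mm high, set at a different place each time. Origin: bottom middle of the upright face that the board must touch, at bed height; axes as the jig's: the face is the plane y = 0 and looks to -y, spanning x = -40 to +40 mm. Behind it two black knobs, up to 17 mm above the bed
- side_fence: fixed aluminium angle bar on the bed, 75 mm long, upright 15 mm high, set at a different place each time. Origin: bottom middle of the upright face that the board must touch, at bed height; axes as the jig's: the face is the plane x = 0 and looks to -x, spanning y = -37 to +37 mm. Behind it two black knobs, up to 17 mm above the bed
- glue_bottle: bystander: white glue bottle, 34 mm across, 133 mm high, standing. Origin: centre of its underside
- chisel: bystander: bench chisel with a wooden handle, 30x292x35 mm. Origin: centre of its underside
- masking_tape: bystander: cream roll of tape lying flat, 65 mm across, 36 mm high. Origin: centre of its underside
- tape_measure: bystander: yellow tape measure, 33x75x63 mm. Origin: centre of its underside

How it is judged:
By the outcome, as a careful person would: the job done as asked, in the order asked, and still so for the second after the job is handed in, with the robot touching nothing.
It also fails if it takes over 72 s, if anything falls off the work surface, if the arm or the gripper's body presses on something with over 40 N, if the wrist force passes 120 N, or if a joint passes its speed limit or range.

ROBOT

A 6-joint arm with a two-finger parallel gripper is mounted at the origin on the work surface; the furniture and walls round the work are solid. World frame = base frame: x ahead of the robot, y to its left, z up, the work surface at z = 0. Lengths are in m, angles in rad, forces in N, time in s.
With the tool pointing down it reaches from about 0.275 to 0.825 m from the base axis. Payload 4.9 kg.
Tool frame: the origin (TCP) lies midway between the tips of the shut fingers; the grasp point (between the pads) lies 19 mm behind it (grip_point_offset is the distance from the TCP to the grasp point, in m); z points along the fingers, y is the line along which they close (so a half turn about z gives the same grasp; the last joint's range is limited). The gripper opens to 85 mm and grips with 20 to 120 N. Pads are 22 mm wide; open, the fingers measure 114 mm over their backs; the gripper's body (76 mm by 85 mm) begins 54 mm behind the grasp point. The pads swing forward as they close: fully open they stand 13 mm farther back than shut.
Start: joints at [-1.296, 0.326, -0.193, 1.052, 0, 1.437], TCP at [0.219, -0.505, 0.231] pointing down, gripper open.
Joint ranges: [-2.65, 2.65], [-0.97, 1.79], [-1.3, 1.35], [-1.93, 2.1], [-1.47, 1.37], [-3.14, 3.14]. Speed limits (rad/s): [2.57, 2.57, 3.14, 3.14, 3.14, 3.14].

INTERFACE

Orientations are given as a rotation vector (axis times angle).
In Python, from cell import * gives the robot as it stands. Calls block until the motion is done:
- movep(position, orientation): joint-space move of the TCP to a pose.
- move_l(position, velocity=0.15, rot=None, until_force=None): straight line of the TCP; rot=None keeps the orientation; velocity is the mean speed in m/s. With until_force (N) it stops when the force on the tool has changed by that much, and returns True; else False.
- set_joints(angles): joint-space move.
- let_go() and grab(newtons=None): open the fingers fully, or close them until they stop; newtons is the grip in N (None keeps the last).
- sleep(seconds).
- ik(position, orientation): joint angles nearest the present ones, or None.
- get_state(): the state.
- grab_frame(name): name is "scene" or "top" or "wrist"; returns a dict with "img" (480x640x3 uint8, red, green, blue), "fx", "fy", "cx", "cy" (pixels), "cam_to_world" (4x4, takes a point from camera to world coordinates); the wrist camera has in their place "T_tool_cam" (4x4, takes a point from camera to tool coordinates, whose origin is the TCP and whose axes are the flange's). Camera axes: x right, y down, z forward; pixel columns grow to the right and rows downward; lengths in m; the calibration is good to about 2 mm. A picture is of the moment at which its call begins: read the wrist's pose just before it. There is no depth.
A pose or a line that the arm cannot do raises MotionError and nothing moves.
- sign_off(): hands the job in; it is judged then, once.
Trained networks look in the newest picture that a camera, given by its name, has taken for a name from the list of things; names that differ only in an ending like _2 or _b are one class to them, and where a whole thing is asked for, a point or a joint stands for the part that bears it (a point fixed in the world has none). Each returns a list of dicts, best first, with "score" (0 to 1); they miss things now and then, are a little off and sometimes report something else, mostly with a low value. They report only what shows in the picture. A call takes as long as a camera call.
- spot_in(camera, name): "centre" ([column, row] in pixels, amid what is visible of it).
- silhouettes(camera, name): "mask" (480x640 bool, what is visible of it) and "centre" ([column, row] in pixels, amid what is visible of it).
- tip_of(camera, name): "centre" ([column, row] in pixels: a listed point, or the origin of a listed thing).
The state is a dict: "clock": time; "q": joint angles; "joint_velocities": joint speeds; "tau": joint torques, N m; "position": TCP position; "eef_rot": TCP orientation; "contact_force": force on the tool from outside, world axes, zero at the start; "wrist_torque": the same for the moment, N m; "finger_gap": opening from 0.0 (shut) to 1.0 (fully open); "grasp_force": force on a finger pad.
Only numpy, scipy, OpenCV 4.12 (cv2) and the standard library are available. Lean on these libraries where they do the work, as an engineer would, in place of code of your own. Each camera call takes 0.05 s, during which the arm holds its last target. There are 200 camera calls.

## Working session

There is one attempt and no reset: what is moved stays moved. The work goes in short steps, each a Python script; the robot and the scene stay as the last script left them, time stands still between calls to the robot, and variables do not carry over. Pictures are saved under pics/ and viewed, at most 10 in all, crops included, and the job is handed in when it is done.

```bash
mkdir -p pics; cat > h.py <<'E'
from cell import *
import numpy as np, cv2
def save(n,f): cv2.imwrite('pics/'+n+'.png',f['img'][:,:,::-1])
def ray(f,px):
    d=np.array([(px[0]-f['cx'])/f['fx'],(px[1]-f['cy'])/f['fy'],1.]); T=np.array(f['cam_to_world'])
    return T[:3,3],T[:3,:3]@d
def atz(f,px,z):
    o,d=ray(f,px); return o+d*(z-o[2])/d[2]
def proj(f,P):
    T=np.linalg.inv(np.array(f['cam_to_world'])); p=T[:3,:3]@np.array(P)+T[:3,3]
    return np.array([f['fx']*p[0]/p[2]+f['cx'],f['fy']*p[1]/p[2]+f['cy']])
E
python3 - <<'E'
from h import *
for c in('top','scene'):
    f=grab_frame(c); save(c+'0',f); print(c,np.round(f['cam_to_world'],3).tolist(),f['fx'])
    for n,z in [('pine_board',0),('drill_jig',0),('bed_crest',.03),('end_stop',.03),('side_fence',.03),('glue_bottle',0),('chisel',0),('masking_tape',0),('tape_measure',0)]:
        for r in tip_of(c,n)[:1]: print(n,np.round(r['centre'],1),round(r['score'],2),np.round(atz(f,r['centre'],z),4))
    for n,z in [('pine_board',.019),('end_stop',.045),('side_fence',.045)]:
        for r in silhouettes(c,n)[:1]:
            cnt=cv2.findContours(r['mask'].astype('uint8'),0,2)[0]; k=max(cnt,key=cv2.contourArea)
            b=cv2.boxPoints(cv2.minAreaRect(k)); print(n,[np.round(atz(f,p,z)[:2],4).tolist() for p in b])
print(get_state())
E
```

```text
top [[0.002, -0.997, 0.079, 0.371], [-1.0, -0.004, -0.013, 0.161], [0.013, -0.078, -0.997, 1.161], [0.0, 0.0, 0.0, 1.0]] 545.0235076630681
pine_board [480.2 197.8] 0.96 [ 0.546  -0.1943  0.    ]
drill_jig [393.5 180.3] 0.94 [ 0.5833 -0.0071  0.    ]
bed_crest [391.9 182.7] 0.61 [0.5727 0.0006 0.03  ]
end_stop [336.5 191.9] 0.64 [0.5526 0.1171 0.03  ]
side_fence [360.1 167.8] 0.84 [0.604  0.0675 0.03  ]
glue_bottle [175.8 254.2] 0.69 [0.4222 0.4575 0.    ]
chisel [225.3 303.6] 0.56 [0.3182 0.3508 0.    ]
masking_tape [311.2 274.9] 0.8 [0.3791 0.1697 0.    ]
tape_measure [277.  297.1] 0.6 [0.332  0.2419 0.    ]
pine_board [[0.607, -0.153], [0.6075, -0.2429], [0.4811, -0.2399], [0.4807, -0.1507]]
end_stop [[0.5898, 0.146], [0.5923, 0.12], [0.5151, 0.113], [0.5126, 0.1388]]
side_fence [[0.6286, 0.1059], [0.6349, 0.0305], [0.607, 0.0285], [0.6007, 0.1038]]
scene [[-0.689, -0.263, 0.675, -0.5], [-0.724, 0.278, -0.631, 1.054], [-0.022, -0.924, -0.381, 0.609], [0.0, 0.0, 0.0, 1.0]] 564.3527890263694
pine_board [391.2 223.9] 0.56 [ 0.5259 -0.1795  0.    ]
drill_jig [334.1 236.7] 0.7 [0.578  0
[... 644 characters left out ...]
, 'q': array([-1.29620284e+00,  3.26197344e-01, -1.92574786e-01,  1.05199788e+00,
       -1.48232298e-05,  1.43656973e+00]), 'joint_velocities': array([ 2.78194254e-03,  1.84696539e-03,  7.33010567e-04, -5.47519494e-05,
        7.36256045e-04, -1.46397357e-03]), 'tau': array([-4.81732661e-05, -4.43339717e+01,  2.62752986e+01,  1.15095743e-03,
        1.37814462e-05, -3.06983111e-06]), 'position': array([ 0.21864129, -0.50470826,  0.23129187]), 'eef_rot': array([ 3.07616083e+00,  6.37704846e-01, -2.03279901e-05]), 'contact_force': array([-0.33763473, -0.15571745,  1.0987514 ]), 'wrist_torque': array([ 0.03554162,  0.03515393, -0.02092396]), 'grasp_force': 0.0, 'finger_gap': 0.998763311957857}
```

```bash
python3 - <<'E'
import cv2
a=cv2.imread('pics/top0.png')[90:290,280:540]
cv2.imwrite('pics/c.png',cv2.resize(a,(780,600),interpolation=2))
E
```

```text
(no output)
```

View pics/c.png

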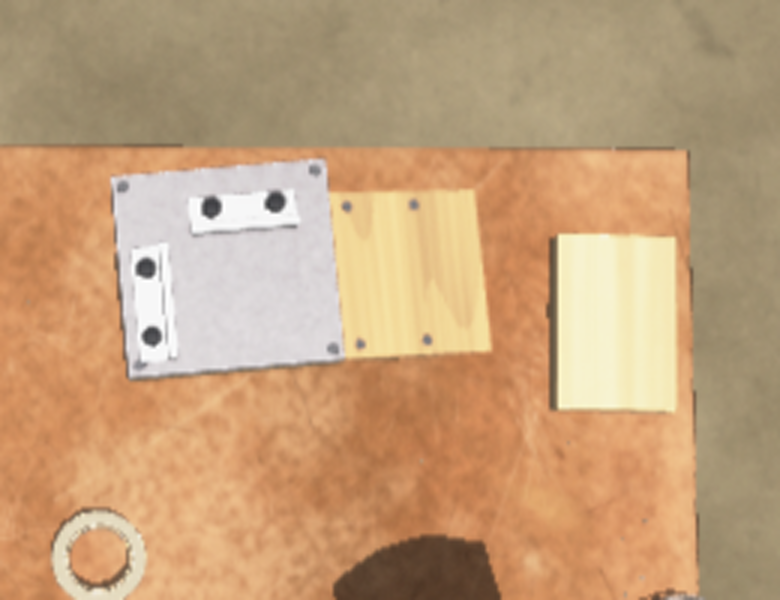

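View pics/scene0.png

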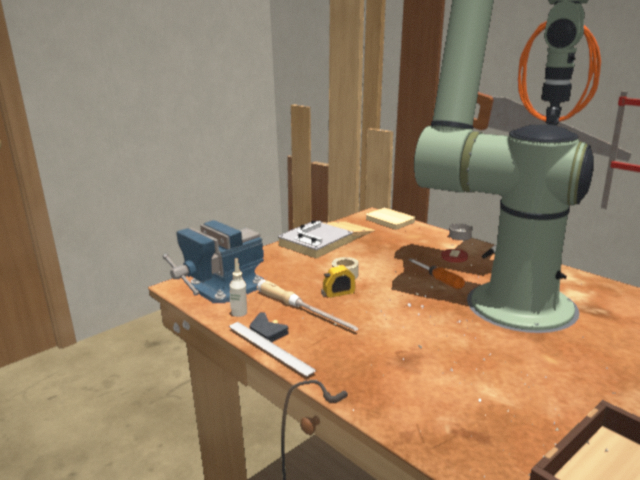

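The top crop (x3) shows the grey bed with corners at about crop (112,178), (325,160), (343,357) and (130,377). The end stop face is at crop x≈170 and the fence face at crop y≈230. The board lies in front of the ramp foot at crop (557–676, 235–410), and the bystanders are well clear.

```bash
python3 - <<'E'
from h import *
f=grab_frame('top')
C=lambda x,y,z: atz(f,(280+x/3,90+y/3),z)[:2]
bed=[C(112,178,.03),C(325,160,.03),C(343,357,.03),C(130,377,.03)]
print('bed',np.round(bed,4).tolist(), [round(float(np.linalg.norm(bed[i]-bed[i-1])),4) for i in range(4)])
ey=(bed[0]-bed[1])+(bed[3]-bed[2]); ex=(bed[1]-bed[2])+(bed[0]-bed[3]); 
a=np.arctan2(-ey[0],ey[1]); b=np.arctan2(ex[1],ex[0]); th=(a*.152+b*.143)/.295; print('yaw',np.degrees([a,b]))
ex=np.array([np.cos(th),np.sin(th)]); ey=np.array([-ex[1],ex[0]])
o=np.mean(bed,0)-ex*.0135-ey*.076; print('origin',o)
J=lambda p: np.round([(p-o)@ex*1000,(p-o)@ey*1000],1)
print('stop',J(C(165,243,.045)),J(C(177,357,.045)),'fence',J(C(191,234,.045)),J(C(299,226,.045)))
print('foot',J(C(473,190,0)),J(C(491,350,0)))
for p in [(557,235),(676,238),(675,411),(557,409)]: print('board',J(C(*p,.019)))
for n in('end_stop','side_fence','pine_board'):
  r=tip_of('top',n)[0]; print(n,J(atz(f,r['centre'],0 if n[0]=='p' else .03)[:2]),r['score'])
E
```

```text
bed [[0.643, 0.1576], [0.6568, 0.0076], [0.517, -0.0041], [0.5024, 0.1446]] [0.1413, 0.1507, 0.1402, 0.1494]
yaw [5.42889019 5.01204384]
origin [ 5.73269708e-01 -4.77158470e-04]
stop [ 31.7 118.9] [-48.1 117.9] fence [ 36.4 100.4] [35.6 25.3]
foot [  60. -109.] [ -57.1 -109.7]
board [  18.5 -160.5]
board [   9.1 -244.9]
board [-113.6 -230. ]
board [-104.9 -147. ]
end_stop [ -7.6 113.3] 0.65
side_fence [41.6 62.5] 0.8
pine_board [ -42.6 -197.7] 0.83
```

```bash
cat >> h.py <<'E'
from scipy.spatial.transform import Rotation as Ro
th=np.radians(5.22); ex=np.array([np.cos(th),np.sin(th)]); ey=np.array([-ex[1],ex[0]]); o=np.array([.5733,-.0005])
def W(x,y,z): return np.r_[o+ex*x/1e3+ey*y/1e3, z/1e3]      # jig mm -> world
def J(p): p=np.array(p)[:2]-o; return np.round([p@ex*1e3,p@ey*1e3],1)
RV=Ro.from_matrix(np.c_[np.r_[ey,0],np.r_[ex,0],[0,0,-1]]).as_rotvec()
RV2=Ro.from_matrix(np.c_[-np.r_[ey,0],-np.r_[ex,0],[0,0,-1]]).as_rotvec()
def board(z=19,cam='top'):
    f=grab_frame(cam); r=silhouettes(cam,'pine_board')
    k=max(cv2.findContours(r[0]['mask'].astype('uint8'),0,2)[0],key=cv2.contourArea)
    b=np.array([J(atz(f,p,z/1e3)) for p in cv2.boxPoints(cv2.minAreaRect(k))]); print('board',b.tolist(),b.mean(0)); return f
def st():
    s=get_state(); F=s['contact_force']; print('t',round(s['clock'],1),'tcp',J(s['position']),round(s['position'][2]*1e3,1),'F jig',np.round([F[:2]@ex,F[:2]@ey,F[2]],1))
E
python3 - <<'E'
from h import *
q=get_state()['q']
c=[(np.abs(s-q).max(),r) for r in (RV,RV2) for s in [ik(W(-42,-275,100),r)] if s is not None]
rv=min(c,key=lambda t:t[0])[1]; print(c)
movep(W(-42,-275,100),rv); st()
print(move_l(W(-42,-275,-7),.08,until_force=8)); st()
print(move_l(W(-42,-195,-7),.05,until_force=15)); st()
f=board(); save('t1',f)
E
```

```text
[(np.float64(0.7140687465767248), array([2.11797849, 2.32029557, 0.        ])), (np.float64(3.680628926025499), array([ 2.32029557, -2.11797849,  0.        ]))]
t 3.1 tcp [ -42.4 -276.2] 100.5 F jig [0.1 0.2 0.2]
False
t 4.6 tcp [ -41.6 -275.3] -6.4 F jig [-0.8 -0.8 -0.5]
False
t 6.3 tcp [ -42. -195.] -7.0 F jig [ 0.3 -0.4  0.2]
board [[15.3, -97.0], [12.8, -190.3], [-81.8, -185.3], [-79.2, -92.5]] [ -33.225 -141.275]
```

```bash
python3 - <<'E'
from h import *
for y,z in [(-121,-7),(-60,-7+30*61/110),(-11,24),(8,25)]:
    print(move_l(W(-42,y,z),.05,until_force=15)); st()
save('s2',grab_frame('scene')); f=board(49); save('t2',f)
E
python3 - <<'E'
import cv2,numpy as np
a=cv2.imread('pics/t2.png')[120:240,300:460];b=cv2.imread('pics/s2.png')[180:300,260:420]
cv2.imwrite('pics/c2.png',np.hstack([cv2.resize(i,(400,300),interpolation=2) for i in(a,b)]))
E
```

```text
False
t 8.1 tcp [ -41.5 -121.8] -6.7 F jig [ 0.2 -3.5  4.1]
False
t 9.5 tcp [-41.6 -60.5] 9.9 F jig [ 1.  -5.7  3.2]
False
t 10.6 tcp [-42. -11.] 23.9 F jig [ 1.   0.2 -0.6]
False
t 11.2 tcp [-42.    8.4] 25.1 F jig [ 0.3 -0.6  0.4]
board [[12.6, 108.1], [13.5, 19.7], [-116.1, 20.0], [-116.8, 107.7]] [-51.7    63.875]
```

View pics/c2.png

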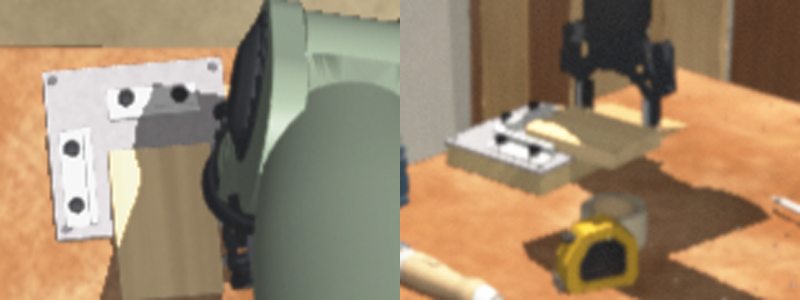

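The left half shows the board flat on the bed, parallel to the stop and about 10 mm short of it. It overhangs a lot on the robot's side. I'll keep pushing with both fingers until it touches, then press with the closed fingers inside the stop's span.

```bash
python3 - <<'E'
from h import *
print(move_l(W(-42,32,27),.015,until_force=4)); st()
y=J(get_state()['position'])[1]
move_l(W(-42,y-20,27),.06); grab(20); st()
move_l(W(-28,y-20,36),.06)
print(move_l(W(-28,y+12,36),.012,until_force=9)); st(); sleep(.4); st()
y=J(get_state()['position'])[1]
move_l(W(-28,y-8,36),.04); st()
move_l(W(-28,y-60,130),.15)
movep(W(-190,y-60,160),get_state()['eef_rot'])
f=board(49); save('t3',f); st()
E
python3 - <<'E'
import cv2,numpy as np
a=cv2.imread('pics/t3.png')[120:240,300:460]
cv2.imwrite('pics/c3.png',cv2.resize(a,(800,600),interpolation=2))
E
```

```text
True
t 12.3 tcp [-42.2  22.5] 26.0 F jig [-0.6 -0.8 -0.1]
t 13.6 tcp [-38.6   1.7] 30.0 F jig [-0.1 -0.6 17.8]
True
t 15.7 tcp [-28.2  22.4] 35.9 F jig [ 0.  -1.8  1.3]
t 16.1 tcp [-28.6  22.4] 35.5 F jig [ 0.7 -1.   0.3]
t 16.5 tcp [-28.2  14.2] 35.9 F jig [ 0.3  0.6 -0.4]
board [[11.1, 118.1], [10.6, 31.5], [-116.0, 33.8], [-115.4, 119.6]] [-52.425  75.75 ]
t 18.1 tcp [-188.6  -37.9] 160.0 F jig [-0.1  0.3 -0.3]
```

View pics/c3.png

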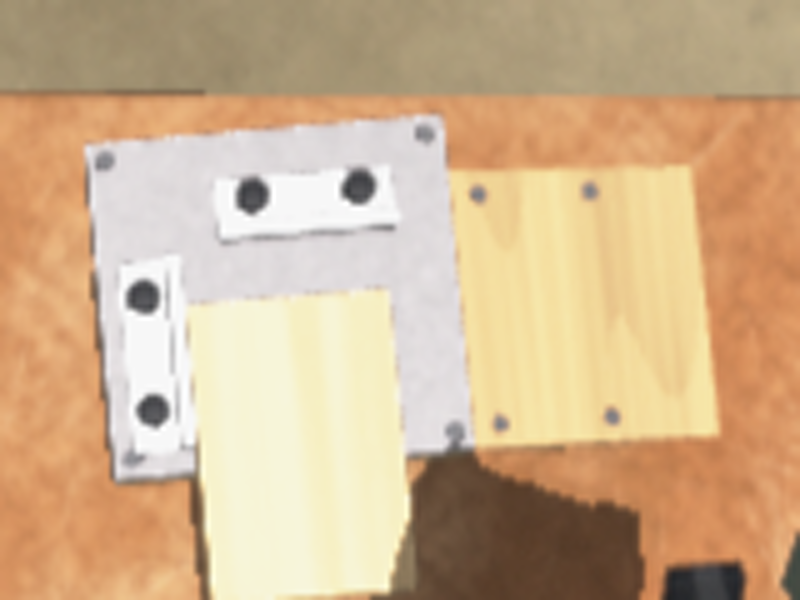

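```bash
python3 - <<'E'
from h import *
move_l(W(-155,72,140),.15); move_l(W(-155,72,37),.1); st()
print(move_l(W(-112,74,37),.03,until_force=9)); st()
print(move_l(W(-88,76.5,37),.012,until_force=9)); st(); sleep(.3); st()
x=J(get_state()['position'])
move_l(W(x[0]-12,x[1],37),.04); move_l(W(-165,70,150),.15)
movep(W(-190,-38,160),get_state()['eef_rot'])
f=board(49); save('t4',f); st()
E
python3 - <<'E'
import cv2,numpy as np
a=cv2.imread('pics/t4.png')[135:225,310:430]
cv2.imwrite('pics/c4.png',cv2.resize(a,(800,600),interpolation=2))
E
```

```text
t 20.3 tcp [-154.5   71.9] 37.4 F jig [ 0.1  0.6 -0. ]
False
t 21.8 tcp [-112.   74.] 37.0 F jig [-2.  -0.1  0.3]
True
t 23.0 tcp [-101.7   75.3] 36.2 F jig [ 0.3  0.3 -0. ]
t 23.3 tcp [-102.5   75.1] 35.8 F jig [-1.2 -0.6 -0.3]
board [[39.4, 114.8], [36.2, 28.2], [-89.8, 34.4], [-86.4, 120.3]] [-25.15   74.425]
t 25.4 tcp [-190.2  -37.4] 159.4 F jig [ 0.4  0.2 -0.6]
```

View pics/c4.png

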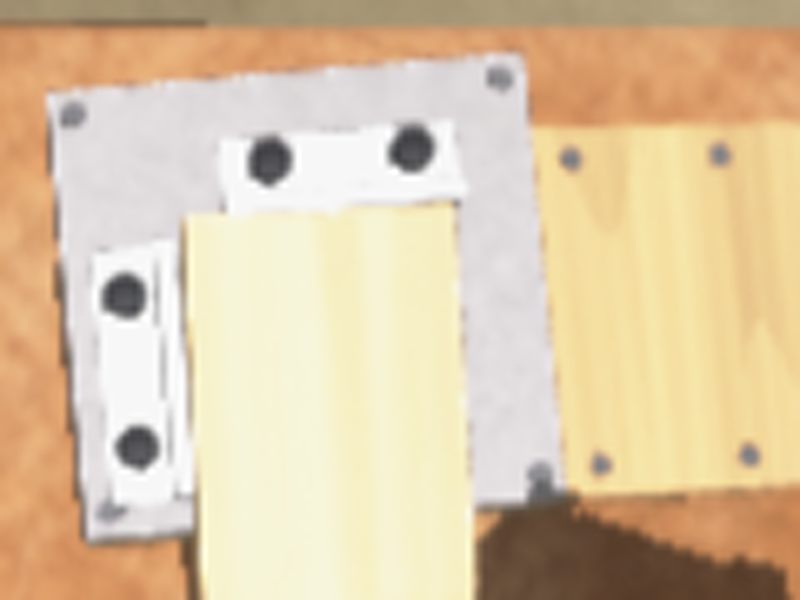

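The board is square to neither bar: it turned about 2.5°, leaving a ~3 mm gap at the far end of the stop. My slight +y drift during the side push caused this. I'll re-press the stop near the fence side, then push purely sideways at the fence's mid-span.

```bash
cat > press.py <<'E'
from h import *
import sys
xs,ys,F,n=float(sys.argv[1]),float(sys.argv[2]),float(sys.argv[3]),sys.argv[4]
rv=get_state()['eef_rot']
movep(W(xs,-15,110),rv); move_l(W(xs,0,37),.1)
print(move_l(W(xs,34,37),.012,until_force=F)); st()
y=J(get_state()['position'])[1]
move_l(W(xs,y-12,37),.04); move_l(W(xs,-20,130),.15); movep(W(-190,-38,160),rv); board(49)
move_l(W(-150,ys,140),.2); move_l(W(-125,ys,37),.1)
print(move_l(W(-88,ys,37),.012,until_force=F)); st()
x=J(get_state()['position'])[0]
move_l(W(x-12,ys,37),.04); move_l(W(-165,ys,150),.15); movep(W(-190,-38,160),rv)
f=board(49); save(n,f); st()
a=f['img'][135:225,310:430,::-1]
cv2.imwrite('pics/c'+n+'.png',cv2.resize(a,(800,600),interpolation=2))
E
python3 press.py -2 66 10 t5
```

```text
True
t 28.9 tcp [ 0.3 22.3] 37.6 F jig [ 1.  -0.7  0.7]
board [[40.5, 118.1], [38.6, 29.6], [-88.9, 33.8], [-86.9, 121.5]] [-24.175  75.75 ]
True
t 35.1 tcp [-100.8   66.1] 36.3 F jig [ 0.4 -0.2  0.3]
board [[39.0, 117.9], [38.9, 31.6], [-87.6, 33.4], [-87.2, 119.0]] [-24.225  75.475]
t 37.1 tcp [-190.2  -37.4] 159.4 F jig [-0.6  0.  -0.6]
```

View pics/ct5.png

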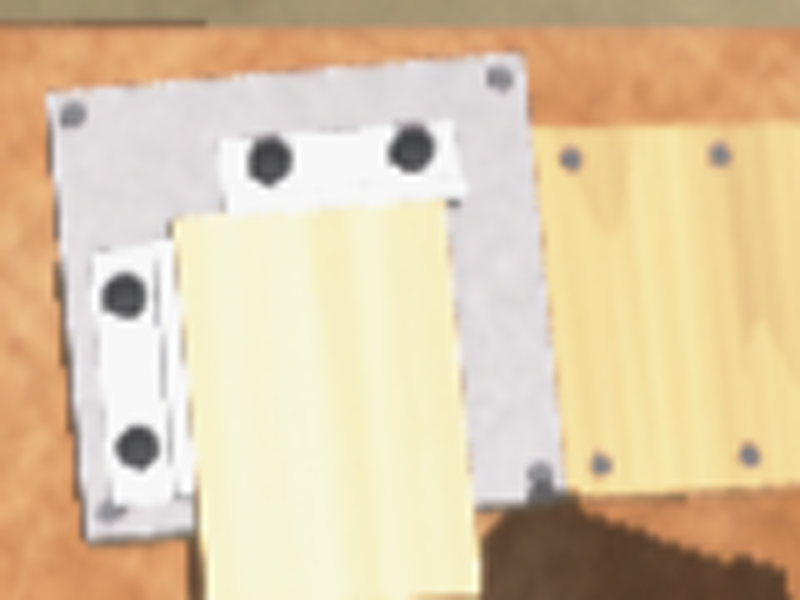

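Now square in the picture. I'll check the gaps close up with the wrist camera.

```bash
python3 - <<'E'
from h import *
rv=get_state()['eef_rot']; T=np.array(grab_frame('wrist')['T_tool_cam']); print(np.round(T,3).tolist())
R=Ro.from_rotvec(rv).as_matrix(); d=R@T[:3,2]; c=R@T[:3,3]
tgt=W(5,95,47); L=.2
p=tgt-d/abs(d[2])*L-c; print(J(p),p[2])
movep(p,rv); sleep(.3); s=get_state(); f=grab_frame('wrist'); save('w1',f)
M=np.eye(4); M[:3,:3]=Ro.from_rotvec(s['eef_rot']).as_matrix(); M[:3,3]=s['position']; f['cam_to_world']=M@T
for q in [(36.5,30,45),(36.5,100,45),(31,117.5,45),(-49,117.5,45)]: print(proj(f,W(*q)))
st()
E
```

```text
[[0.0, -0.956, -0.293, 0.075], [1.0, 0.0, 0.0, -0.001], [-0.0, -0.293, 0.956, -0.143], [0.0, 0.0, 0.0, 1.0]]
[ 6.8 81.7] 0.10484413768220474
[376.95080561 347.09205604]
[382.56420292 222.79765126]
[372.69115634 187.73416134]
[207.01557673 187.54403112]
t 38.4 tcp [ 6.7 81. ] 105.5 F jig [ 0.3 -0.5 -0.4]
```

View pics/w1.png

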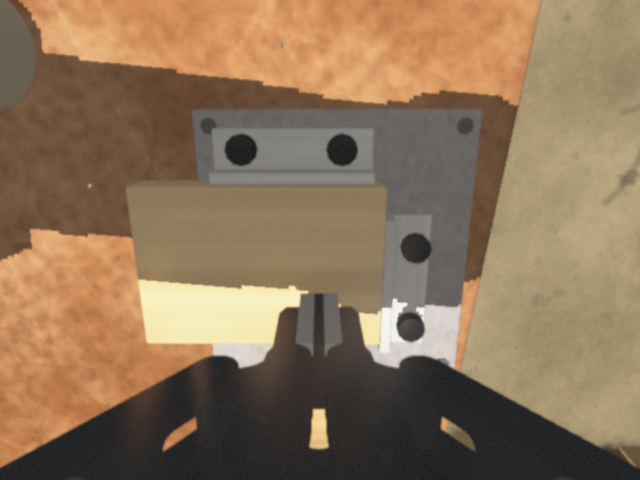

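The board is against the stop (row ~183) and the fence (column ~386), square to both at this scale. I'll enlarge the two seams.

```bash
python3 - <<'E'
import cv2,numpy as np
a=cv2.imread('pics/w1.png')
s=cv2.resize(a[165:200,195:395],(800,140),interpolation=cv2.INTER_NEAREST); f=cv2.resize(np.rot90(a[175:355,365:405]),(800,178),interpolation=cv2.INTER_NEAREST)
cv2.imwrite('pics/seam.png',cv2.convertScaleAbs(np.vstack([s,f]),alpha=1.5))
E
```

```text
(no output)
```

View pics/seam.png

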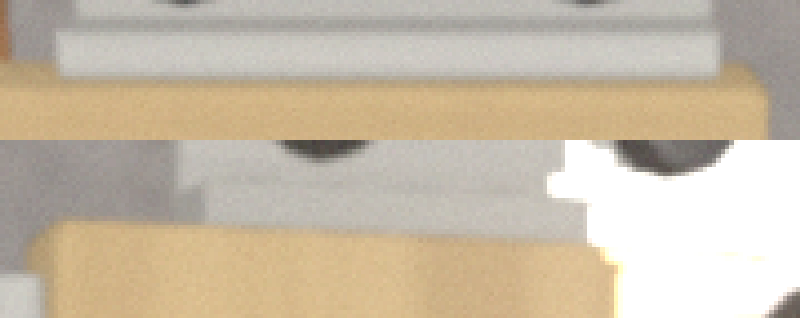

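```bash
python3 - <<'E'
from h import *
s=get_state(); f=grab_frame('wrist'); T=np.array(f['T_tool_cam'])
M=np.eye(4); M[:3,:3]=Ro.from_rotvec(s['eef_rot']).as_matrix(); M[:3,3]=s['position']; f['cam_to_world']=M@T
def ang(a,b): return np.round(np.degrees(np.arctan2(b[1]-a[1],b[0]-a[0])),2)
P=lambda c,r,z: J(atz(f,(405-(r-140)/4.444,175+c/4.444),z))
g=f['img'].astype(float)
yel=g[:,:,0]-g[:,:,2]   # wood is yellowish, aluminium grey
def edge_col(row): 
    v=yel[row,360:400]; t=(v[5:15].mean()+v[28:33].mean())/2; i=np.where(v>t)[0].max(); return 360+i+(v[i]-t)/(v[i]-v[i+1])
def edge_row(col):
    v=yel[165:205,col]; t=(v[28:38].mean()+v[5:12].mean())/2; i=np.where(v<=t)[0].max(); return 165+i+(t-v[i])/(v[i+1]-v[i])
rows=np.arange(195,282,3); B=np.array([J(atz(f,(edge_col(r),r),.049)) for r in rows])
cols=np.arange(215,372,5); S=np.array([J(atz(f,(c,edge_row(c)),.049)) for c in cols])
pb=np.polyfit(B[:,1],B[:,0],1); ps=np.polyfit(S[:,0],S[:,1],1)
print('board side edge x=',np.polyval(pb,[33,75,100,117]),'slope deg',np.degrees(np.arctan(pb[0])),'scatter',np.std(B[:,0]-np.polyval(pb,B[:,1])))
print('board front edge y=',np.polyval(ps,[-49,-9,31]),'slope deg',np.degrees(np.arctan(ps[0])))
print('fence outer', P(205,188,.045),P(560,196,.045))
# stop upright back edge: crop rows 30 at both ends (cols 57..718) scale 4
print('stop back',J(atz(f,(195+57/4,165+30/4),.045)),J(atz(f,(195+718/4,165+30/4),.045)))
E
```

```text
board side edge x= [37.07495446 37.16120253 37.21254067 37.2474506 ] slope deg 0.11765818060648317 scatter 0.04539187162305853
board front edge y= [119.61456279 119.65155015 119.68853751] slope deg 0.05298047384393144
fence outer [ 42.2 101.1] [43.5 57.8]
stop back [-47.3 125. ] [ 31.6 125. ]
```

The board's edges are square to the bars within about 0.1°. The strip of upright visible behind each edge is equal (~5 mm), so there is no gap at either bar.

```bash
python3 - <<'E'
from h import *
p=get_state()['position']; move_l(p+[0,0,.06],.1); sleep(.3); st(); print(sign_off())
E
```

```text
t 39.5 tcp [ 6.4 81.1] 164.8 F jig [ 0.5 -0.5 -0.8]
the job is handed in; nothing more can be done
None
```

I handed the job in at about 39.5 s with the pine board flat on the bed and snug against both the end stop and the side fence; the first fence push turned it about 2.5°, so I pressed the stop and then the fence once more, each press stopping at about 10 N or less.

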